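# Feed one wooden blank and fill the empty tray bay

### The job

Feed one single wooden blank from the plywood feeder by swinging its hand lever all the way to its stop and letting it spring fully back. Then take that blank from the foot of the slide and lay it flat in the empty bay of the divided tray. Feed no second blank and leave everything else as it is.

Things in the scene. Friction and masses are not known exactly. Their poses are not given: they have to be found in the camera images.
- feeder: Fixed plywood feeder, 285 mm long (x) x 100 mm wide (y), 191 mm tall without the lever. Origin on the table under the middle of its square magazine; z up; lever on its +y side, slide to its -x. The flat deck, 110 mm up, spans x=-34 to +100 mm. A full lever swing pushes the lowest blank out to -x; past x=-34 mm it tips onto the smooth slide, 30 degrees steep, and slides to its foot.
- magazine_top (a point): Middle of the open mouth of the feeder's upright magazine (53 x 55 mm outside), 175 mm up. Four blanks are stacked in it, 12 mm each, the lowest on the deck 110 mm up.
- ledge_edge (a point): Middle of the free top edge of the refill ledge: a shallow trough 60 mm wide that overhangs the slide from the magazine to x=-98 mm in the feeder's frame, 175 to 191 mm up. A gripper standing upright over the foot of the slide strikes it, so it must lean with its body to the feeder's -x, its fingers square to the slide.
- slide_foot (a point): Middle of the slide's lower end, on its surface, 47 mm up. The slide is 125 mm long; guide walls (18 mm high, 53 mm apart outside) line its upper 55 mm only. Below that it is 32 mm wide, 5 mm thick, without walls and clear beside, so fingers can straddle it and the blank. Two stop pins, 6 mm thick, 26 mm apart, 16 mm high, stand near this end.
- slide_rest (a point): Centre of a blank when it lies on the slide against the stop pins: in the feeder's frame x=-123, y=0, z=66 mm. Axes parallel to the feeder's. The blank there is tipped 30 degrees: its face looks up and to the feeder's -x (its normal is 30 degrees from vertical).
- feed_lever (a joint): Angle of the hand lever, rad: 0 at rest (leaning 0.45 rad from upright to the feeder's +x), growing as the handle swings up and over to the feeder's -x; stop at 0.90 (leaning 0.45 rad to -x). A spring returns it; it takes about 1.5 N at the handle at the start, 4 N at the stop. It drives a pusher, one blank per full swing; the next blank drops as it returns.
- lever_pivot (a point): A point on the lever's hinge axis, 50 mm above the table, in the middle of the handle's length sideways. The hinge axis is parallel to the feeder's y; the point's axes are parallel to the feeder's. Feeder frame: x=-20, y=75, z=50 mm.
- lever_grip (a point): Middle of the lever's handle, moving with it: a round dark wooden bar 14 mm thick and 60 mm long, parallel to the feeder's y, 120 mm from the hinge axis, standing sideways out to +y from a thin steel arm (10 mm thick) at the handle's inner end. At rest about 158 mm above the table; free space all round the bar. Its outer 50 mm are free.
- blank_1: Round wooden blank, 40 mm diameter, 12 mm thick, 10 to 20 g, the lowest in the magazine: the one to be fed and laid in the tray. Origin at the centre of its one face (underside at the start), z along its axis.
- blank_1_center (a point): Centre of blank_1.
- blank_2_center (a point): Centre of the blank number 2 from below in the magazine, alike in shape; it must stay in the magazine.
- blank_3_center (a point): Centre of the blank number 3 from below in the magazine, alike in shape; it must stay in the magazine.
- blank_4_center (a point): Centre of the blank number 4 from below in the magazine, alike in shape; it must stay in the magazine.
- tray: Fixed plywood tray 184 x 184 mm, 24 mm high, floor 5 mm thick, outer walls and one divider each way 4 mm thick: four square bays about 86 mm wide inside, centres 45 mm off the tray's centre in x and y. Origin at the centre of its underside. Three bays hold a wooden cut-out, one is empty; which one varies.
- empty_bay: The empty bay: origin at the middle of its floor (5 mm above the table), axes along the bay's walls, z up.
- flower: Wooden flower cut-out, 55 mm wide, 9 mm thick, lying loose in a bay; leave alone. Origin at the centre of its underside.
- house: Wooden house cut-out, 42 x 54 mm, 8 mm thick, lying loose in a bay; leave alone. Origin on its underside.
- fish: Wooden fish cut-out, 65 x 34 mm, 8 mm thick, lying loose in a bay; leave alone. Origin on its underside.
- glue_jar: Lidded jar, 60 mm diameter, 85 mm tall, on the table beside the work; leave alone. Origin under its centre.
- mug: White mug, 76 mm diameter, 85 mm tall, beside the work; leave alone. Origin under its centre.
- paint_brush: Paint brush lying on the table beside the work; leave alone. Origin on its underside.

How it is judged (in metres and radians):
On the way, in this order (a step that is already met when the one before it is completed fails the run):
1. the lever is swung to its stop (within 0.06 rad) (value of joint feed_lever above 0.84 rad), for 0.05 s.
2. the lever is back at rest (within 0.08 rad) and the fed blank lies on the slide (value of joint feed_lever below 0.08 rad and distance between blank_1_center and slide_rest below 0.02 m), for 0.2 s.
At the end, for the whole second after the job is handed in: The blank that was lowest in the magazine lies flat (within 0.15 rad) and at rest on the floor of the bay that was empty, its centre within 34 mm of the bay's middle; the lever is back at rest (within 0.08 rad); the other three blanks are still in the magazine (horizontal distance between blank_1_center and empty_bay below 0.034 m and z of blank_1_center in the frame of empty_bay below 0.01 m and angle between the z axis of blank_1 and the z axis of empty_bay, either way round below 0.15 rad and linear speed of blank_1 below 0.02 m/s and value of joint feed_lever below 0.08 rad and x of each of blank_2_center, blank_3_center, blank_4_center in the frame of feeder above -0.035 m); the robot touches nothing.
It fails at once if a second blank is fed out of the magazine (not (x of blank_2_center in the frame of feeder above -0.035 m) or not (x of blank_3_center in the frame of feeder above -0.035 m) or not (x of blank_4_center in the frame of feeder above -0.035 m)).
It fails at once if a cut-out or a bystander object is moved by more than 30 mm (distance of any of glue_jar, mug, paint_brush, flower, house, fish from where it was at the start of the episode above 0.03 m).
It also fails if it takes over 56 s, if anything falls off the work surface, if the arm or the gripper's body presses on something with over 40 N, if the wrist force passes 120 N, or if a joint passes its speed limit or range.

### The arm

A 6-joint arm with a two-finger parallel gripper is mounted at the origin on the work surface. World frame = base frame: x ahead of the robot, y to its left, z up, the work surface at z = 0. Lengths are in m, angles in degrees, forces in N, time in s.
With the tool pointing down it reaches from about 0.4 to 0.825 m from the base axis. Payload 7 kg.
Tool frame: the origin (TCP) lies midway between the tips of the shut fingers; the grasp point (between the pads) lies 19 mm behind it; z points along the fingers, x is the direction in which the jaws open and shut, and the axes are right-handed (so a half turn about z gives the same grasp; the last joint's range is limited). The gripper opens to 88 mm and grips with 3 to 60 N. Pads are 19 mm wide; open, the fingers measure 130 mm over their backs; the gripper's body (78 mm by 193 mm) begins 47 mm behind the grasp point.
Start: joints at [90.017, 20.546, 0.682, 0, -70.136, -16.507], TCP at [0.192, 0.647, 0.227] pointing down, gripper open.
Joint ranges: [-176.03, 176.03], [-82.01, 121.73], [-58.28, 71.71], [-173.87, 95.51], [-174.79, -0.11], [-173.66, 173.66]. Speed limits (degrees/s): [136.94, 136.94, 172.46, 180, 180, 180].

### API

Orientations are given as [roll, pitch, yaw] about the fixed x, y, z axes, in that order (R = Rz(yaw) Ry(pitch) Rx(roll)).
In Python, from plant import * gives the robot as it stands. The module is installed in compiled form; this text tells all that it offers.
- The arm moves only by the shell command python3 -m pendant 'ROWS' [OPENING]. ROWS is JSON, a list that holds one entry, the list of rows, each a list of 6 numbers: the shift along the world's x, y, z in mm, then the turn, a rotation vector about the world's x, y, z in degrees. A call has 1 to 10 rows; each row is the pose to reach, as a shift and turn from the pose commanded when the call began; what a row does not reach only later rows make up. A row lasts 1/8 s, in which the tool goes at most 62.5 mm and 10.7 degrees, less where a joint would pass 70% of its speed; a pose out of reach is approached as far as the arm can. A call with a gripper value outside its range is refused whole. OPENING is the closure, from -1 (fully open) to 1 (shut), set as the call begins (- or left out, the last holds). The fingers move at their own pace and stop on an object; the grip force is fixed at half the most. Time passes only in rows, so rows that repeat a pose let the fingers close. It gives the time, the measured TCP pose, the force and the opening at its end, in the units of the state.
- get_obs(): the state, without advancing time (a new reading comes with each control period).
- snapshot(name): name is "side" or "top"; returns a dict with "pixels" (480x640x3 uint8, red, green, blue), "depth" (480x640 float32, m along the optical axis (not along the pixel's ray), 0 where there is no reading), "fx", "fy", "cx", "cy" (pixels), "dist" ([k1, k2, p1, p2, k3] as OpenCV has them; the pictures are not rectified), "pose" (4x4, takes a point from camera to world coordinates). Camera axes: x right, y down, z forward; pixel columns grow to the right and rows downward; lengths in m; the calibration is good to about 2 mm. A picture is of the moment at which its call begins.
- close_job(): hands the job in, once; it reports no verdict.
The state is a dict: "clock": time; "joint_pos": joint angles; "qvel": joint speeds; "tau": joint torques, N m; "tool_pos": TCP position; "orientation": TCP orientation; "force": force on the tool from outside, world axes, zero at the start; "moment": the same for the moment, N m; "opening": finger opening in m.
Only numpy, scipy, OpenCV 4.12 (cv2) and the standard library are available. Lean on these libraries where they do the work, as an engineer would, in place of code of your own. Each camera call takes 0.05 s, during which the arm holds its last target. There are 200 camera calls.

## Working session

There is one attempt and no reset: what is moved stays moved. The work goes in short steps, Python scripts to look and compute and a shell command to move; the robot and the scene stay as the last step left them, time stands still between calls to the robot, and variables do not carry over. Pictures are saved under pics/ and viewed, about 8 in all and at most 12, crops included, and the job is handed in when it is done.

```bash
mkdir -p pics; cat > h.py <<'E'
from plant import *
import numpy as np, cv2
def snap(n):
    s=snapshot(n); np.savez(f'{n}.npz',**{k:np.array(v) for k,v in s.items()}); return s
def save(s,f,crop=None,k=1):
    im=cv2.cvtColor(s['pixels'],cv2.COLOR_RGB2BGR)
    if crop: im=im[crop[1]:crop[3],crop[0]:crop[2]]
    cv2.imwrite('pics/'+f,cv2.resize(im,None,fx=k,fy=k))
def K(s): return np.array([[s['fx'],0,s['cx']],[0,s['fy'],s['cy']],[0,0,1]],float)
def ray(s,uv):
    p=cv2.undistortPoints(np.array(uv,float).reshape(-1,1,2),K(s),np.array(s['dist'],float)).reshape(-1,2)
    return np.c_[p,np.ones(len(p))]
def onplane(s,uv,z):
    d=ray(s,uv)@s['pose'][:3,:3].T; o=s['pose'][:3,3]
    return o+d*((z-o[2])/d[:,2])[:,None]
def cloud(s):
    v,u=np.mgrid[:480,:640]; r=ray(s,np.c_[u.ravel(),v.ravel()])
    P=(r*s['depth'].reshape(-1,1))@s['pose'][:3,:3].T+s['pose'][:3,3]
    P[s['depth'].ravel()==0]=np.nan
    return P.reshape(480,640,3)
def proj(s,P):
    T=np.linalg.inv(s['pose']); r,_=cv2.Rodrigues(T[:3,:3])
    return cv2.projectPoints(np.array(P,float),r,T[:3,3],K(s),np.array(s['dist'],float))[0].reshape(-1,2)
E
python3 - <<'E'
from h import *
for n in('top','side'):
    s=snap(n); save(s,n+'0.png'); print(n,np.round(s['pose'],3).tolist(),s['fx'])
o=get_obs(); print(o)
E
```

```text
top [[0.029, -0.998, 0.053, 0.451], [-0.999, -0.031, -0.031, 0.054], [0.032, -0.052, -0.998, 1.007], [0.0, 0.0, 0.0, 1.0]] 437.48894860653576
side [[-0.951, -0.243, 0.189, 0.275], [-0.308, 0.737, -0.602, 0.747], [0.007, -0.631, -0.776, 1.067], [0.0, 0.0, 0.0, 1.0]] 541.7296411622779
{'clock': 0.1, 'joint_pos': array([ 9.00170069e+01,  2.05877317e+01,  6.39566704e-01, -1.62357199e-02,
       -7.01351572e+01, -1.65059998e+01]), 'qvel': array([ 0.09387681, -0.0815417 ,  0.10073608,  0.1477686 , -0.00338367,
        0.01543628]), 'tau': array([-6.17831884e-04, -5.84162486e+01,  2.93752885e+01,  7.01539904e+00,
        1.01691057e-02, -5.44920022e-05]), 'tool_pos': array([0.19150726, 0.64682069, 0.2257207 ]), 'orientation': array([-1.79990959e+02, -8.42251952e-02, -1.06494528e+02]), 'force': array([-0.14548072, -0.31766672,  0.26249939]), 'moment': array([-6.56457356e-02,  3.24901083e-02, -3.71496718e-05]), 'opening': 0.08754266227337604}
```

View pics/top0.png

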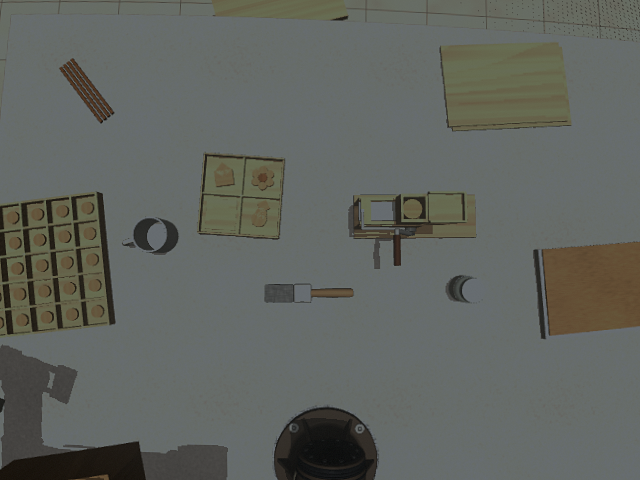

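View pics/side0.png

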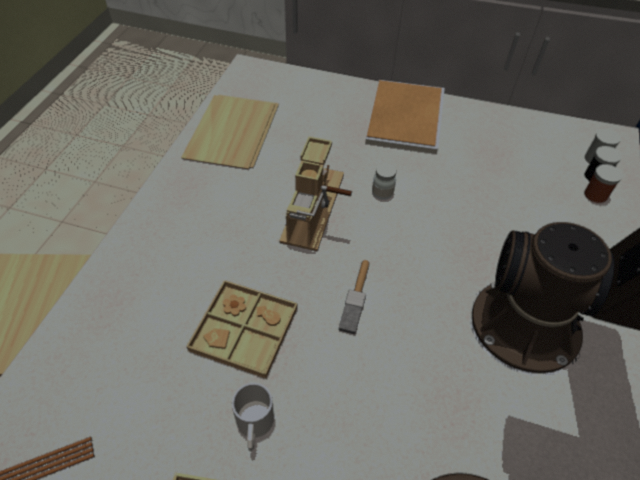

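The top view has the feeder with its magazine near (413,208) and the lever handle at (397,250). The slide and ledge run to the right, so feeder +x is about world +y. The tray is at (242,195) with its lower-left bay (220,215) empty. In the side view the same bay is at (258,350).

```bash
python3 - <<'E'
from h import *
def ld(n): return {k:v for k,v in np.load(n+'.npz').items()}
t=ld('top'); s=ld('side')
C=cloud(t); Cs=cloud(s)
# tray: rim pixels
def rect(mask,z,s):
    c=max(cv2.findContours(mask.astype(np.uint8),cv2.RETR_EXTERNAL,cv2.CHAIN_APPROX_NONE)[0],key=cv2.contourArea)
    P=onplane(s,c.reshape(-1,2),z)[:,:2].astype(np.float32)*1000
    return cv2.minAreaRect(P),P
hsv=cv2.cvtColor(t['pixels'],cv2.COLOR_RGB2HSV); 
yel=(hsv[...,1]>60)&(hsv[...,0]>8)&(hsv[...,0]<40)
m=np.zeros((480,640),bool); m[145:245,190:295]=yel[145:245,190:295]
m=cv2.morphologyEx(m.astype(np.uint8),cv2.MORPH_CLOSE,np.ones((5,5)))
print('tray',rect(m,.022,t)[0])
for nm,c,S in(('top',C,t),('side',Cs,s)):
    z=c[...,2]; near=(abs(c[...,0]-.5)<.35)&(abs(c[...,1]+.2)<.25)
    for lo,hi in((.168,.2),(.085,.125)):
        mm=near&(z>lo)&(z<hi); vv,uu=np.where(mm)
        if len(uu)<10: continue
        P=c[mm]; print(nm,lo,hi,len(P),uu.min(),uu.max(),vv.min(),vv.max(),'med z',np.median(P[:,2]).round(4),'rect xy',cv2.minAreaRect((P[:,:2]*1000).astype(np.float32)))
    # handle: dark reddish
    h=cv2.cvtColor(S['pixels'],cv2.COLOR_RGB2HSV)
    mm=near&(z>.13)&(z<.175)&(S['pixels'].max(2)<100)&(S['pixels'][...,0]>S['pixels'][...,2]*1.4)
    P=c[mm]; vv,uu=np.where(mm); print(nm,'handle',len(P),uu.min(),uu.max(),vv.min(),vv.max(),P.min(0).round(3),P.max(0).round(3),np.median(P,0).round(4))
save(t,'f.png',(340,180,490,275),5)
E
```

```text
tray ((590.955078125, 208.81686401367188), (184.67198181152344, 183.5588836669922), 88.0257568359375)
top 0.168 0.2 1563 400 467 191 222 med z 0.1803 rect xy ((558.09521484375, -184.01768493652344), (60.38282012939453, 124.9117431640625), 2.2253780364990234)
top 0.085 0.125 1275 357 485 197 301 med z 0.1187 rect xy ((497.58135986328125, -195.4112548828125), (340.27935791015625, 112.49160766601562), 57.83622360229492)
top handle 223 394 423 199 264 [ 0.446 -0.176  0.136] [ 0.578 -0.113  0.168] [ 0.4854 -0.1208  0.1638]
side 0.168 0.2 900 295 344 137 191 med z 0.1804 rect xy ((527.2774658203125, -182.62940979003906), (121.68729400634766, 145.3980712890625), 4.418786525726318)
side 0.085 0.125 828 286 395 163 227 med z 0.1167 rect xy ((498.064208984375, -196.099365234375), (339.2762145996094, 112.2697525024414), 57.64705276489258)
side handle 601 296 350 161 194 [ 0.447 -0.18   0.13 ] [ 0.582 -0.111  0.175] [ 0.5467 -0.1247  0.1605]
```

View pics/f.png

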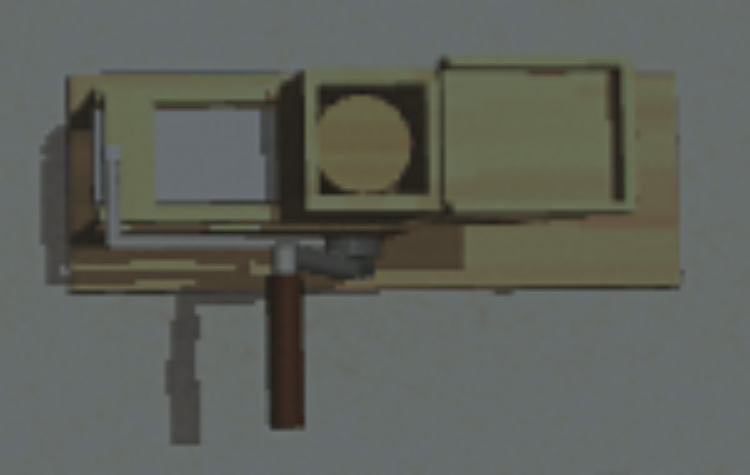

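The crop confirms the layout: lever arm at crop (285,260), handle to (285,425), and ledge to the right ending at crop x≈632. From the magazine and ledge rectangle, the feeder origin is about (557,-148) mm with yaw 92.2°. The tray centre is (591,209), so the empty bay is at about (547,255). I'll start moving and cross-check the feeder by rays.

```bash
python3 -m pendant '[[[37,-42,10,0,0,6],[74,-85,20,0,0,12],[111,-127,20,0,0,18.7],[148,-170,20,0,0,18.7],[185,-212,20,0,0,18.7],[222,-255,20,0,0,18.7],[258,-297,20,0,0,18.7],[264,-357,20,0,0,18.7],[267,-418,20,0,0,18.7],[270,-480,20,0,0,18.7]]]' 1
python3 - <<'E'
from h import *
t={k:v for k,v in np.load('top.npz').items()}
f=lambda x,y:(340+x/5,180+y/5)
print('mag',onplane(t,[f(373,140)],.175)*1e3,'ledge',onplane(t,[f(633,137)],.191)*1e3)
print('plate',onplane(t,[f(68,292),f(680,287),f(680,72),f(68,75)],.008)*1e3)
print('bay',onplane(t,[(220.5,215.5)],.005)*1e3, get_obs()['joint_pos'])
E
```

```text
clock: 1.35
tool_pos: [0.4613, 0.1652, 0.2463]
orientation: [180.0, -0.0, -87.8]
force: [0.8, -0.5, -0.0]
opening: 0.0004
mag [[ 555.4578171  -149.65137312  175.        ]] ledge [[ 558.14648167 -246.45165094  191.        ]]
plate [[ 501.59798495  -50.2606353     8.        ]
 [ 512.69842065 -336.95774742    8.        ]
 [ 613.72900091 -336.12630329    8.        ]
 [ 601.76809637  -47.76325129    8.        ]]
bay [[544.87329754 256.1959589    5.        ]] [ 4.27472974e+01  2.09834607e+00 -2.01701431e+01 -1.74230072e-03
 -6.77592663e+01  4.94750198e+01]
```

```bash
python3 -m pendant '[[[2,-60,0,0,0,0],[4,-120,0,0,0,0],[6,-180,0,0,0,0],[7,-241,0,0,0,0],[7,-241,-56,0,0,0],[7,-241,-111,0,0,0],[7,-241,-111,0,0,0]]]' 1
python3 - <<'E'
from h import *
s=snap('side'); save(s,'p1.png',(240,110,440,260),4); print(get_obs()['joint_pos'].round(1))
E
```

```text
clock: 2.22
tool_pos: [0.4654, -0.0747, 0.1325]
orientation: [179.5, -0.1, -87.9]
force: [0.2, -0.2, 1.7]
opening: 0.0001
[ 14.9   6.4 -31.3   0.  -52.5  77.3]
```

View pics/p1.png

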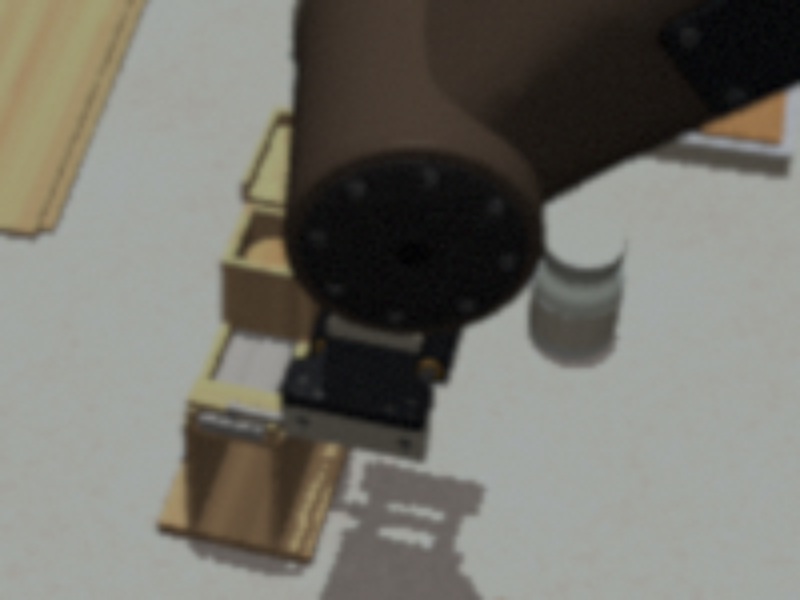

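The gripper stands in the planned place, to the +y side of the handle (hidden behind the gripper) and clear of the feeder and jar. Pushing now.

```bash
python3 -m pendant '[[[0.4,-11,0,0,0,0],[0.8,-22,0,0,0,0],[1.2,-33,0,0,0,0],[1.6,-44,0,0,0,0],[2,-55,0,0,0,0],[2.4,-66,0,0,0,0],[2.8,-77,0,0,0,0],[3.2,-88,0,0,0,0],[3.6,-98,0,0,0,0],[4,-108,0,0,0,0]]]' 1; python3 - <<'E'
from h import *
s=snap('top'); save(s,'p2.png',(340,170,500,290),5)
E
```

```text
clock: 3.52
tool_pos: [0.4716, -0.1822, 0.1347]
orientation: [179.9, 0.0, -87.8]
force: [1.1, 4.3, -2.1]
opening: 0.0004
```

View pics/p2.png

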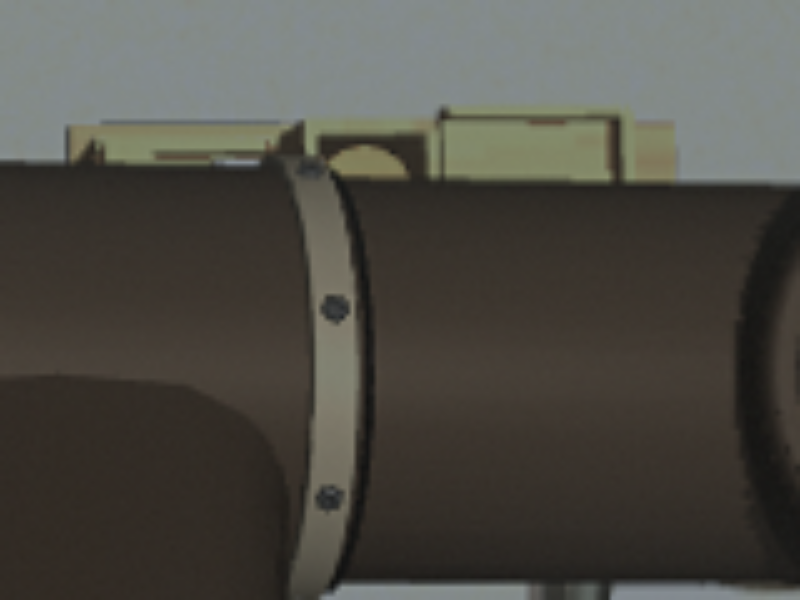

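The arm hides the lever in this view, so force will be the guide (4.3 N so far). I'll creep on to the stop.

```bash
python3 -m pendant '[[[0.1,-3,0,0,0,0],[0.2,-6,0,0,0,0],[0.3,-9,0,0,0,0],[0.3,-9,0,0,0,0]]]' 1
```

```text
clock: 4.08
tool_pos: [0.4724, -0.1908, 0.1354]
orientation: [179.9, 0.0, -87.8]
force: [-1.0, 4.8, -2.3]
opening: 0.0005
```

```bash
python3 -m pendant '[[[0.1,-2,0,0,0,0],[0.2,-4,0,0,0,0],[0.2,-4,0,0,0,0]]]' 1;  python3 -m pendant '[[[0.1,-2,0,0,0,0],[0.2,-4,0,0,0,0],[0.2,-4,0,0,0,0]]]' 1
```

```text
clock: 4.45
tool_pos: [0.4731, -0.1948, 0.1356]
orientation: [180.0, -0.0, -87.8]
force: [-1.5, 4.6, -2.3]
opening: -0.0001
clock: 4.82
tool_pos: [0.4734, -0.1988, 0.1356]
orientation: [-180.0, 0.0, -87.8]
force: [-0.7, 5.1, -2.5]
opening: 0.0005
```

```bash
for i in 1 2; do python3 -m pendant '[[[0.1,-2,0,0,0,0],[0.2,-4,0,0,0,0],[0.2,-4,0,0,0,0]]]' 1; done; python3 - <<'E'
from h import *
s=snap('side'); save(s,'p3.png',(240,110,440,260),4)
E
```

```text
clock: 5.2
tool_pos: [0.4735, -0.2013, 0.1355]
orientation: [-180.0, 0.1, -87.8]
force: [-0.9, 15.3, 0.2]
opening: 0.0001
clock: 5.58
tool_pos: [0.4736, -0.2019, 0.1354]
orientation: [-180.0, 0.4, -87.8]
force: [-5.3, 38.3, 7.4]
opening: 0.0002
```

View pics/p3.png

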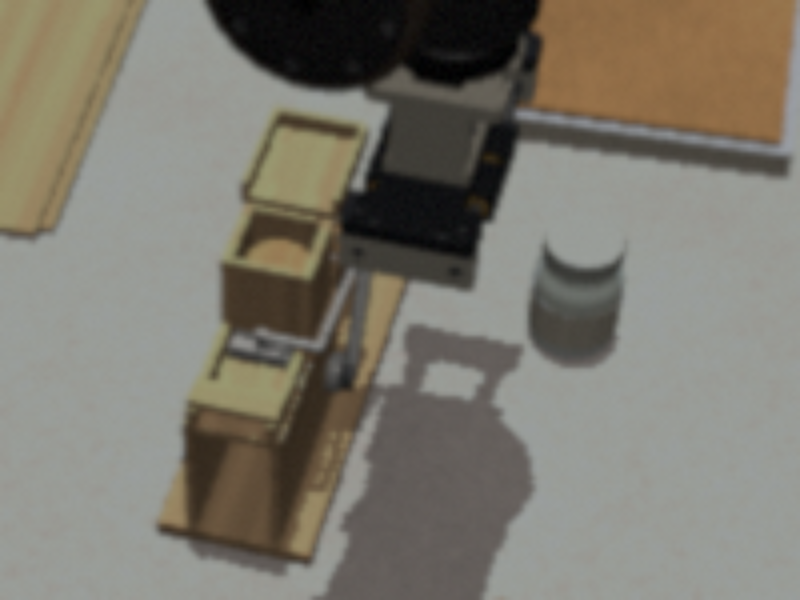

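The side picture shows the lever leaning over to -x, with the pusher driven under the magazine (crop 260,345). Force has risen to 38 N, so it is at the stop. Backing off smoothly.

```bash
python3 -m pendant '[[[-0.5,14,0,0,0,0],[-1,28,0,0,0,0],[-1.5,42,0,0,0,0],[-2,56,0,0,0,0],[-2.5,70,0,0,0,0],[-3,84,0,0,0,0],[-3.5,98,0,0,0,0],[-4,112,0,0,0,0],[-4.5,126,0,0,0,0],[-5,145,0,0,0,0]]]' 1; python3 -m pendant '[[[0,0,50,0,0,0],[0,30,110,0,0,0],[0,60,130,0,0,0],[0,60,130,0,0,0]]]' -1
python3 - <<'E'
from h import *
print(get_obs()['joint_pos'].round(1))
t=snap('top'); s=snap('side'); save(s,'p4.png',(240,110,440,260),4)
for n,S in(('top',t),('side',s)):
    c=cloud(S); O=np.array([.5565,-.149]); a=np.radians(92.2); fx=np.array([np.cos(a),np.sin(a)]); fy=np.array([-fx[1],fx[0]])
    d=c[...,:2]-O; X=d@fx*1e3; Y=d@fy*1e3; Z=c[...,2]*1e3
    m=(abs(Y-85)<15)&(Z>130)&(Z<180)&(abs(X)<90); print(n,'handle fx,fz',m.sum(),np.median(X[m]),np.median(Z[m]))
    m=(abs(Y)<25)&(X<-90)&(X>-170)&(Z>40)&(Z<110); print(n,'foot',m.sum(),[np.nanpercentile(q[m],[5,50,95]).round(0) for q in(X,Y,Z)] if m.any() else '')
E
```

```text
clock: 6.88
tool_pos: [0.4687, -0.0611, 0.1357]
orientation: [-180.0, -0.0, -87.8]
force: [0.8, 0.1, -0.0]
opening: 0.0003
clock: 7.38
tool_pos: [0.4698, 0.0001, 0.2679]
orientation: [-179.7, 0.1, -87.7]
force: [0.3, 0.0, -0.8]
opening: 0.0347
[ 24.1  -1.  -20.4   0.  -70.3  68.2]
top handle fx,fz 0 nan nan
top foot 4 [array([-145., -145., -144.]), array([-10.,  12.,  15.]), array([63., 65., 67.])]
side handle fx,fz 29 35.52305678047087 162.66336325295484
side foot 0
  return _methods._mean(a, axis=axis, dtype=dtype,
  ret = ret.dtype.type(ret / rcount)
```

View pics/p4.png

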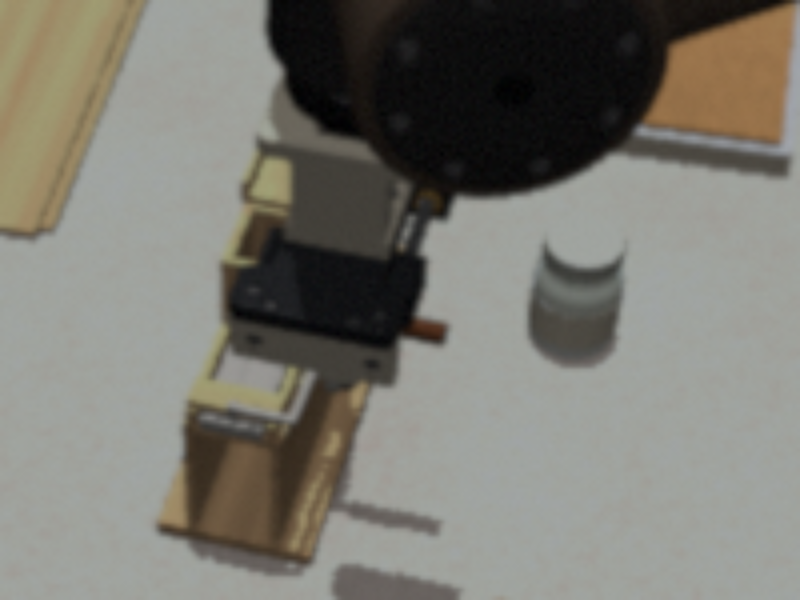

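The lever is back at rest: the handle shows at feeder x≈35 mm and height 163 mm. The ledge hides the blank, but the stop pins are seen at x≈-145 mm as expected. Moving to the pre-grasp with a yaw of -90°, then leaning 30°.

```bash
python3 -m pendant '[[[9,-33,10,0,0,-9],[18,-66,20,0,0,-18],[28,-99,20,0,0,-27],[37,-132,20,0,0,-36],[46,-165,20,0,0,-45],[56,-198,20,0,0,-54],[65,-231,20,0,0,-63],[74,-264,20,0,0,-72],[84,-297,20,0,0,-81],[93,-330,20,0,0,-90]]]' -1; python3 -m pendant '[[[0,0,0,10,0.4,0],[0,0,0,20,0.8,0],[0,0,0,30,1.15,0],[0,0,0,30,1.15,0]]]' -1; python3 -c "
from h import *
o=get_obs();print(o['joint_pos'].round(1))
from scipy.spatial.transform import Rotation as R
print(R.from_euler('xyz',o['orientation'],degrees=True).as_matrix().round(3))"
```

```text
clock: 8.72
tool_pos: [0.5609, -0.3335, 0.2835]
orientation: [179.9, -0.2, -178.2]
force: [0.5, 0.8, -0.6]
opening: 0.0876
clock: 9.22
tool_pos: [0.56, -0.335, 0.2798]
orientation: [149.6, -0.4, -178.1]
force: [0.6, -0.6, 0.2]
opening: 0.0878
[ -29.9   29.7   25.8  -25.9 -102.3   29.7]
[[-0.999 -0.024 -0.022]
 [-0.032  0.862  0.506]
 [ 0.007  0.506 -0.862]]
```

```bash
python3 -m pendant '[[[1,6,-45,0,0,0],[2,12,-90,0,0,0],[3,18,-136,0,0,0],[3,18,-136,0,0,0],[3,18,-136,0,0,0]]]' -1; python3 -c "
from h import *
o=get_obs();print(o['tool_pos'],o['orientation'])
t=snap('top'); save(t,'p5.png',(380,150,540,270),5)"
```

```text
clock: 9.85
tool_pos: [0.565, -0.3145, 0.1511]
orientation: [150.1, 0.1, -177.8]
force: [-0.2, 0.2, 0.9]
opening: 0.0876
[ 0.56504976 -0.31449811  0.15111457] [ 1.50105012e+02  5.17634654e-02 -1.77756754e+02]
```

View pics/p5.png

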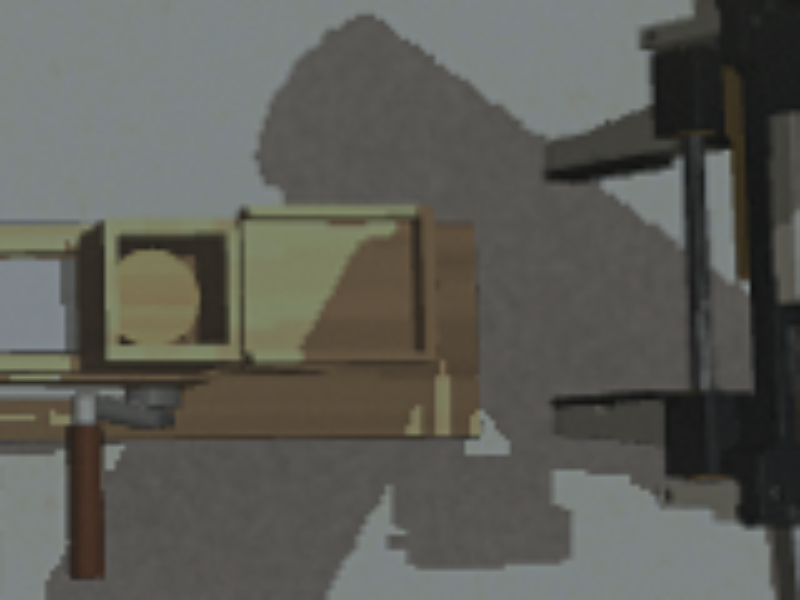

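The fingers straddle the slide line, at crop y≈160 and 400 around the ledge's middle at 283. The handle is at its rest position. Advancing square to the slide, then closing.

```bash
python3 -m pendant '[[[-1,11,-27,0,0,0],[-2,23,-50,0,0,0],[-3,36,-73,0,0,0],[-4,48,-94,0,0,0],[-4,48,-94,0,0,0],[-4,48,-94,0,0,0]]]' -1;  python3 -m pendant '[[[0,0,0,0,0,0],[0,0,0,0,0,0],[0,0,0,0,0,0],[0,0,0,0,0,0],[0,0,0,0,0,0],[0,0,0,0,0,0]]]' 1
```

```text
clock: 10.65
tool_pos: [0.5618, -0.267, 0.0576]
orientation: [150.1, 0.2, -177.8]
force: [1.3, 0.1, 0.8]
opening: 0.0878
clock: 11.4
tool_pos: [0.5611, -0.2656, 0.0556]
orientation: [150.0, 0.0, -177.8]
force: [1.1, 1.0, -1.0]
opening: 0.0392
```

Opening 39 mm means the blank is held. Backing out along the slide normal, then up.

```bash
python3 -m pendant '[[[0.3,-7,12,0,0,0],[0.8,-20,35,0,0,0],[1.5,-40,70,0,0,0],[2,-60,104,0,0,0],[2,-70,150,0,0,0],[2,-75,200,0,0,0],[2,-75,230,-10,-0.4,0],[2,-75,230,-20,-0.8,0],[2,-75,230,-30,-1.15,0],[2,-75,230,-30,-1.15,0]]]' 1; python3 - <<'E'
from h import *
o=get_obs();print(o['joint_pos'].round(1),o['orientation'])
s=snap('side'); save(s,'p6.png',(220,60,420,210),4)
E
```

```text
clock: 12.65
tool_pos: [0.5614, -0.3383, 0.2869]
orientation: [-179.9, -0.0, -177.5]
force: [-0.0, -0.9, -1.0]
opening: 0.0391
[-14.   17.    3.3   0.1 -76.3  16.4] [-1.79863916e+02 -2.78806433e-02 -1.77548068e+02]
```

View pics/p6.png

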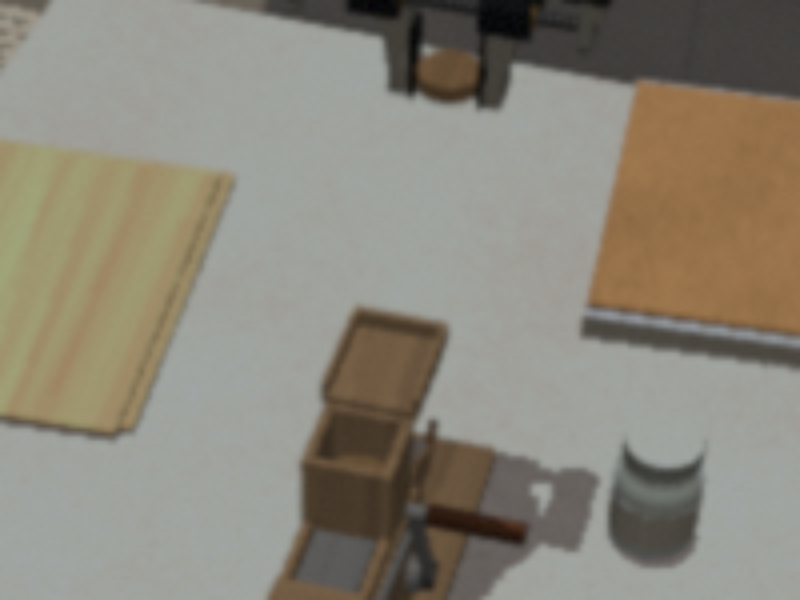

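The blank is held level between the fingertips (crop 447,75), the lever is at rest and the jar hasn't moved. Next is the carry to the bay, turned 45° to the bay's walls so the fingers have room.

```bash
python3 -m pendant '[[[-2,55,0,0,0,5],[-3,110,0,0,0,10],[-5,170,0,0,0,15],[-6,230,0,0,0,20],[-7,290,0,0,0,25],[-8,350,0,0,0,30],[-10,410,0,0,0,35],[-11,470,0,0,0,40.5],[-13,532,0,0,0,40.5],[-14,594,0,0,0,40.5]]]' 1; python3 -m pendant '[[[0,0,-60,0,0,0],[0,0,-120,0,0,0],[0,0,-180,0,0,0],[0,0,-230,0,0,0],[0,0,-230,0,0,0],[0,0,-230,0,0,0]]]' 1;python3 - <<'E'
from h import *
print(get_obs()['tool_pos'],get_obs()['orientation'])
s=snap('side'); save(s,'p7.png',(160,250,320,400),4)
E
```

```text
clock: 13.95
tool_pos: [0.5496, 0.2547, 0.2865]
orientation: [179.9, 0.0, -137.4]
force: [0.3, 0.1, 0.5]
opening: 0.0392
clock: 14.7
tool_pos: [0.5507, 0.2537, 0.0575]
orientation: [-180.0, 0.1, -137.3]
force: [-0.2, -0.2, -0.2]
opening: 0.039
[0.55074383 0.25366093 0.05747984] [-1.79979682e+02  1.14466613e-01 -1.37340657e+02]
```

View pics/p7.png

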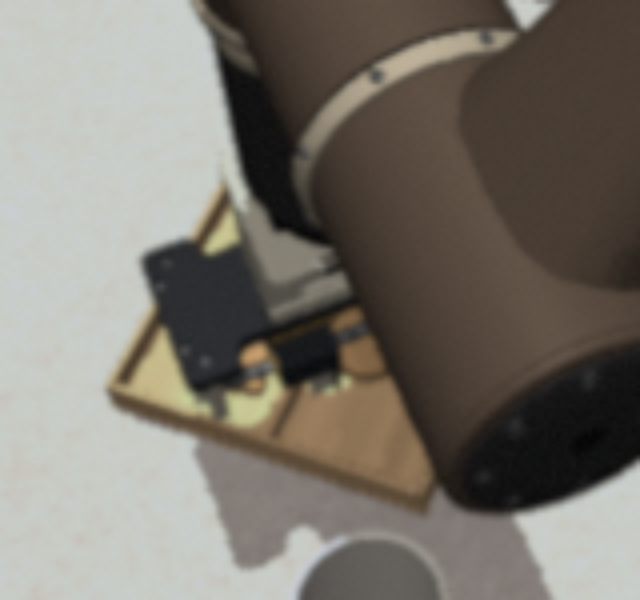

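The blank shows at crop (365,355) above the bay (centre about (392,400) at floor level), which fits the remaining height. A small correction, then lower, release partway and lift.

```bash
python3 -m pendant '[[[-4,2,-20,0,0,0],[-4,2,-36,0,0,0],[-4,2,-46,0,0,0],[-4,2,-48,0,0,0],[-4,2,-48,0,0,0]]]' 1
```

```text
clock: 15.38
tool_pos: [0.545, 0.2553, 0.0078]
orientation: [-180.0, 0.0, -137.3]
force: [-0.6, -0.1, -0.1]
opening: 0.0387
```

```bash
python3 -m pendant '[[[0,0,0,0,0,0],[0,0,0,0,0,0],[0,0,0,0,0,0],[0,0,0,0,0,0]]]' -0.1; python3 -m pendant '[[[0,0,10,0,0,0],[0,0,40,0,0,0],[0,0,100,0,0,0],[0,0,160,0,0,0],[0,0,220,0,0,0],[-20,60,220,0,0,0],[-40,120,220,0,0,0],[-60,180,220,0,0,0],[-80,240,220,0,0,0],[-80,240,220,0,0,0]]]'; python3 - <<'E'
from h import *
t=snap('top'); s=snap('side')
save(t,'p8.png',(190,140,490,310),2.6)
h=cv2.cvtColor(t['pixels'],cv2.COLOR_RGB2HSV); print(h[215,220],h[178,262])
E
```

```text
clock: 15.88
tool_pos: [0.5447, 0.2553, 0.0077]
orientation: [-180.0, 0.0, -137.3]
force: [0.2, -0.3, 0.7]
opening: 0.048
clock: 17.12
tool_pos: [0.4628, 0.4987, 0.2273]
orientation: [180.0, -0.0, -137.1]
force: [0.8, -0.1, -0.5]
opening: 0.0485
[ 21  88 102] [ 14 133  88]
```

View pics/p8.png

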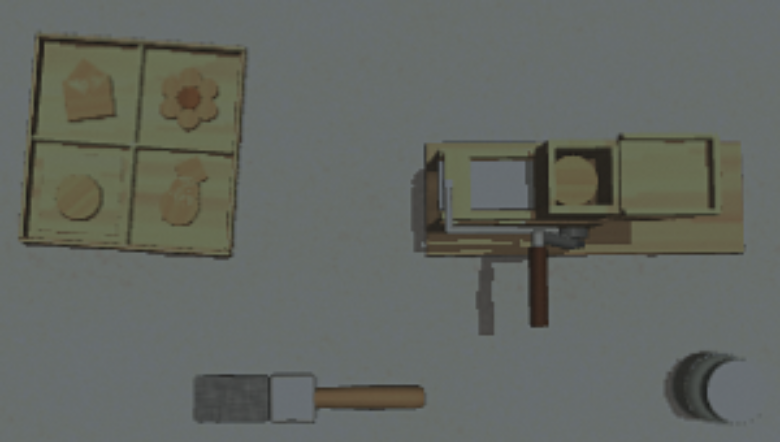

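The blank lies round and centred in the bay at crop (78,197). The lever is at rest, and the cut-outs, brush and jar are where they were. One numeric check, then I'll hand in.

```bash
python3 - <<'E'
from h import *
t={k:v for k,v in np.load('top.npz').items()}
u,v=190+78/2.6,140+197/2.6
p=onplane(t,[(u,v)],.017)[0]*1e3; print('blank',p.round(1),'off bay',np.hypot(*(p[:2]-[547,255.5])).round(1))
C=cloud(t); d=np.hypot(C[...,0]-p[0]/1e3,C[...,1]-p[1]/1e3)<.015; P=C[d]
A=np.c_[P[:,:2]-P[:,:2].mean(0),np.ones(len(P))]; c=np.linalg.lstsq(A,P[:,2],rcond=None)[0]; print('top z',c[2].round(4),'tilt',np.hypot(*c[:2]).round(3))
C=cloud(t); m=(np.hypot(C[...,0]-.5565,C[...,1]+.149)<.012); print('stack top z',np.median(C[m][:,2]))
close_job(); print('done')
E
```

```text
blank [543.1 254.9  17. ] off bay 4.0
top z 0.0169 tilt 0.019
stack top z 0.14645980189526142
the job is handed in; nothing more can be done
done
```

I swung the lever to its stop with the closed fingers, let it spring fully back, and laid the fed blank flat in the empty bay. The job is handed in at about 17 s of the 56 s allowed.

**Lever:** At the stop the force rose to 38 N, close to the 40 N limit. Afterwards the camera showed the handle back at its rest position.

**Blank:** I gripped it from the slide with the gripper leaning 30°; the opening read 39 mm for the 40 mm blank. It now lies about 4 mm from the bay's middle, with its top at 16.9 mm (17 mm expected) and a tilt of about 0.02 rad.

**Feeder and the rest:** The top of the stack is at 146 mm, which is the height of three remaining blanks. The cut-outs, brush and jar look unmoved in the last picture. I didn't check the mug separately, as it lies outside that crop.

**Not seen directly:** The ledge hid the blank at the slide foot from both cameras, so only the grasp confirmed its place there. No check disagreed.

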